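# Turn the desk carousel until the pencil tin faces front

## Task

With the fingertips, push the round bamboo carousel round at its rim, where upright pegs give something to push against, until the silver pencil tin stands at the front, squarely in line with the metal tongue that sticks out from under the carousel. Turn it gently, do not touch, lift or knock over the things standing on it, and leave everything else on the counter where it is.

Things in the scene. Friction and masses are not known exactly. Their poses are not given: they have to be found in the camera images.
- base: Fixed aluminium foot of the carousel: a disc 180 mm in diameter, 12 mm high, under the turning plate, with a flat tongue 36 mm wide that runs along its own -x axis out to 185 mm from the centre, so 45 mm of it shows beyond the plate on the robot's side. Origin on the turning axis, on the counter. Front is the tongue's direction.
- carousel: Turning bamboo plate 280 mm in diameter, 14 mm thick, concentric with the base; origin on the axis at its underside, 16 mm above the counter. Four loose things stand on it, centred 65 mm from the axis on its own x and y axes, the tin always on its -x axis; none is over 92 mm tall or reaches beyond 100 mm from the axis. Six pegs stand round its rim.
- peg_top (a point): Centre of the top of one of the six upright bamboo rim pegs, the one 30 degrees from the carousel's own x axis towards its y; the others follow every 60 degrees. Each is 12 mm in diameter, 55 mm tall (top 85 mm above the counter), 130 mm from the axis. About 0.5 N on a peg turns the plate; it turns either way without stops and halts almost at once when let go.
- tin: Silver aluminium pencil tin, a straight round can 64 mm in diameter and 78 mm tall, open, with four short pencils whose points reach 91 mm above its underside; loose, about 0.12 kg; origin at the centre of its underside. Stands on the carousel and must ride round with it untouched, until its centre lies on the line of the base's tongue.
- tumbler: Empty frosted glass tumbler, widening from 48 mm to 64 mm in diameter, 88 mm tall; loose on the carousel; origin at the centre of its underside. Not to be touched.
- clipbox: Open square bamboo box, 54 x 54 x 60 mm tall; loose on the carousel; origin at the centre of its underside. Not to be touched.
- dish: Small white ceramic dish, 62 mm across its rim, 36 mm tall; loose on the carousel; origin at the centre of its underside. Not to be touched.
- punch: Orange hole punch with a press lever, 130 x 125 mm, 80 mm tall, loose on the counter at the right; origin at the centre of its underside. A bystander.
- tray: Bamboo desk tray with three long compartments, 210 x 115 mm, 30 mm tall, loose on the counter at the left; origin at the centre of its underside. A bystander.
- marker0: Capped blue marker, 135 mm long and 16 mm thick, lying along its own x axis in the right-hand compartment of the tray; origin under its middle. A bystander.
- marker1: Capped blue marker, 135 mm long and 16 mm thick, lying along its own x axis in the middle compartment of the tray; origin under its middle. A bystander.
- marker2: Capped blue marker, 135 mm long and 16 mm thick, lying along its own x axis in the left-hand compartment of the tray; origin under its middle. A bystander.

How it is judged (in metres and radians):
On the way:
1. the fingers push the carousel (contact force between the fingers and carousel above 0.15 N).
At the end, for the whole second after the job is handed in: The tin's centre is on the tongue's side of the axis and within 14 mm of the tongue's centre line, the carousel is at rest, the tin is within 15 mm of its own place on the carousel, all four things stand upright on the carousel, and the punch, tray and markers are within 30 mm of where they began (y of tin in the frame of base between -0.014 and 0.014 m and x of tin in the frame of base below -0.05 m and angular speed of carousel below 0.05 rad/s and x of tin in the frame of carousel between -0.08 and -0.05 m and y of tin in the frame of carousel between -0.015 and 0.015 m and angle between each of tin, tumbler, clipbox, dish's own z axis and vertical below 0.15 rad and height (world z) of tin between 0.026 and 0.036 m and horizontal distance between each of tin, tumbler, clipbox, dish and carousel below 0.085 m and height (world z) of tumbler between 0.026 and 0.036 m and height (world z) of clipbox between 0.026 and 0.036 m and height (world z) of dish between 0.026 and 0.036 m and distance of each of punch, tray, marker0, marker1, marker2 from where it was at the start of the episode below 0.03 m); the robot touches nothing.
It fails at once if a thing standing on the carousel is touched by the robot (contact force between any of the fingers, the arm and tin above 0.5 N or contact force between any of the fingers, the arm and tumbler above 0.5 N or contact force between any of the fingers, the arm and clipbox above 0.5 N or contact force between any of the fingers, the arm and dish above 0.5 N).
It fails at once if a thing standing on the carousel is lifted off it (height (world z) of any of tin, tumbler, clipbox, dish above 0.042 m).
It fails at once if a thing standing on the carousel is tipped (angle between any of tin, tumbler, clipbox, dish's own z axis and vertical above 0.35 rad).
It fails at once if the carousel is spun roughly (faster than 4 rad/s) (angular speed of carousel above 4 rad/s).
It fails at once if the punch, the tray or a marker is moved by more than 30 mm (distance of any of punch, tray, marker0, marker1, marker2 from where it was at the start of the episode above 0.03 m).
It also fails if it takes over 72 s, if anything falls off the work surface, if the arm or the gripper's body presses on something with over 40 N, if the wrist force passes 120 N, or if a joint passes its speed limit or range.

## Robot

A 6-joint arm with a two-finger parallel gripper is mounted at the origin on the work surface. World frame = base frame: x ahead of the robot, y to its left, z up, the work surface at z = 0. Lengths are in mm, angles in rad, forces in N, time in s.
With the tool pointing down it reaches from about 300 to 775 mm from the base axis. Payload 14.6 kg.
Tool frame: the origin (TCP) lies on the centre line of the jaws, within the pads' length; the fingertips stand manip.tcp_to_tips ahead of it and the grasp point (between the pads) lies 5 mm behind it (manip.tcp_to_tips is the distance from the TCP to the fingertips, in mm); z points along the fingers, y is the direction in which the jaws open and shut (so a half turn about z gives the same grasp; the last joint's range is limited). The gripper opens to 94 mm and grips with 3 to 60 N. Pads are 16 mm wide; open, the fingers measure 119 mm over their backs; the gripper's body (75 mm by 177 mm) begins 78 mm behind the grasp point.
Start: joints at [-0.067, 0.3, 1.521, -0, 1.321, -0.067], TCP at [549.99, -0.002, 219.446] pointing down, gripper open.
Joint ranges: [-3.03, 3.03], [-0.79, 2.21], [0.23, 2.52], [-1.04, 4.18], [0, 3.07], [-2.55, 2.55]. Speed limits (rad/s): [2.22, 2.22, 2.57, 3.14, 3.14, 3.14].

## Interface

Orientations are given as [roll, pitch, yaw] about the fixed x, y, z axes, in that order (R = Rz(yaw) Ry(pitch) Rx(roll)).
In Python, from cell import manip, optics, workorder gives the robot as it stands. The module is installed in compiled form; this text tells all that it offers.
- The arm moves only by the tool jog_arm, never from a script. Its argument "deltas" is text: rows parted by semicolons, each of 5 numbers parted by spaces: the shift along the tool's x, y, z in mm, then the turn about the tool's z in rad, then the finger opening in mm, from 0 to 94. In form: tx ty tz twist grip; .... A call has exactly 10 rows; each row is the pose to reach, as a shift and turn from the pose commanded when the call began, along the tool's axes at that moment; what a row does not reach only later rows make up. A row lasts 1/8 s, in which the tool goes at most 62.5 mm and 10.7 degrees, less where a joint would pass 70% of its speed; a pose out of reach is approached as far as the arm can. A call with a gripper value outside its range is refused whole. The fingers move at their own pace and stop on an object; "squeeze" is the grip in N (left out, the last holds). Time passes only in rows, so rows that repeat a pose let the fingers close, or fill a call up. It gives the time, the measured TCP pose, the force and the opening at its end, in the units of the state.
- manip.read_state(): the state, without advancing time (a new reading comes with each control period).
- optics.camera(name): name is "scene" or "side" or "wrist"; returns (picture, depth): 384x512x3 uint8, red, green, blue; 384x512 float32, mm along the optical axis (not along the pixel's ray), 0 where there is no reading.
- optics.get_calibration(name): a dict with "intrinsics" (3x3 intrinsics, pixels), "R" (3x3) and "t" (3): a world point X has camera coordinates R X + t; the wrist camera has in their place "hand_eye" (4x4, takes a point from camera to tool coordinates, whose origin is the TCP and whose axes are the flange's). Camera axes: x right, y down, z forward; pixel columns grow to the right and rows downward; lengths in mm; the calibration is good to about 2 mm. A picture is of the moment at which its call begins: read the wrist's pose just before it. get_calibration takes no time and is no camera call.
- workorder.sign_off(): hands the job in, once; it reports no verdict.
The state is a dict: "clock": time; "joints": joint angles; "qd": joint speeds; "effort": joint torques, N m; "eef_pos": TCP position; "eef_rot": TCP orientation; "wrist_force": force on the tool from outside, world axes, zero at the start; "moment": the same for the moment, N m; "finger_gap": finger opening in mm.
Only numpy, scipy, OpenCV 4.12 (cv2) and the standard library are available. Lean on these libraries where they do the work, as an engineer would, in place of code of your own. Each camera call takes 0.05 s, during which the arm holds its last target.

## Working session

There is one attempt and no reset: what is moved stays moved. The work goes in short steps, Python scripts to look and compute and a tool call to move; the robot and the scene stay as the last step left them, time stands still between calls to the robot, and variables do not carry over. Pictures are saved under pics/ and viewed, and the job is handed in when it is done.

Besides the shell and the picture viewer there is one more tool, called after "Emit:" as a command line: name --argument value ..., lists and objects as JSON in quotes. jog_arm: Moves the arm, as the interface text tells. Its arguments: {"type":"object","properties":{"deltas":{"type":"string"},"squeeze":{"type":"number"}},"required":["deltas"]}

```bash
mkdir -p pics; cat > h.py <<'E'
import numpy as np, cv2
from cell import manip, optics, workorder
def snap(n,f):
    p,d=optics.camera(n); cv2.imwrite('pics/'+f+'.png',p[:,:,::-1]); np.savez('pics/'+f+'.npz',p=p,d=d); return p,d
E
python3 - <<'E'
from h import *
print(manip.read_state(), manip.tcp_to_tips)
for n in ['scene','side']:
    snap(n,n+'0'); print(n,optics.get_calibration(n))
E
```

```text
{'clock': 0.0, 'joints': array([-6.65816884e-02,  3.00459315e-01,  1.52159226e+00,  4.21489706e-05,
        1.32071108e+00, -6.66437582e-02]), 'qd': array([ 0.00101657, -0.00050559, -0.00127319, -0.00037145,  0.00130461,
       -0.00151819]), 'effort': array([-1.53750298e-03, -5.31805658e+01, -3.52735734e+01,  7.07558286e-02,
        2.43994006e-02, -4.79655944e-05]), 'eef_pos': array([5.49746365e+02, 3.45541074e-02, 2.18888060e+02]), 'eef_rot': array([-3.14042796e+00, -1.18650837e-04,  1.57084787e+00]), 'wrist_force': array([ 0.20848781, -0.55557148, -0.46618267]), 'moment': array([-0.00702383,  0.00374921, -0.01438676]), 'finger_gap': 93.91223348051757} 14.0
scene {'intrinsics': array([[439.17917216,   0.        , 251.68439093],
       [  0.        , 439.17917216, 190.53213308],
       [  0.        ,   0.        ,   1.        ]]), 'R': array([[-0.66033914,  0.75070513, -0.01985019],
       [ 0.51838232,  0.43653843, -0.73533255],
       [-0.54335255, -0.49585885, -0.67741568]]), 't': array([ 356.30852064, -239.0765706 , 1710.95678304])}
side {'intrinsics': array([[497.28653367,   0.        , 253.57933614],
       [  0.        , 497.28653367, 200.55749712],
       [  0.        ,   0.        ,   1.        ]]), 'R': array([[ 0.88289155, -0.46955027, -0.0050059 ],
       [-0.31613346, -0.58647294, -0.74572724],
       [ 0.34722061,  0.65997881, -0.66623256]]), 't': array([-489.69935958,  249.14694807, 1280.08092044])}
```

View pics/scene0.png

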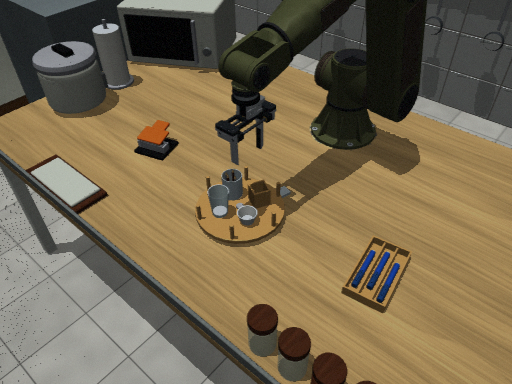

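View pics/side0.png

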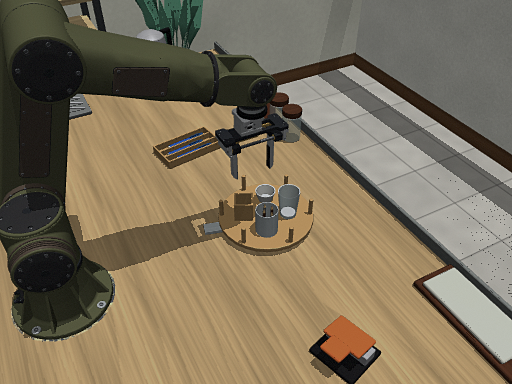

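The scene view shows the carousel at about (240,213), with the tongue at (286,191) and the tin at (232,183). In the side view the tin is at (266,220) and the tongue at (212,228). Next I'll measure from depth and look at the wrist view.

```bash
cat >> h.py <<'E'
def cloud(n,f):
    z=np.load('pics/'+f+'.npz'); p,d=z['p'],z['d'].astype(float)
    c=optics.get_calibration(n); K=c['intrinsics']
    v,u=np.mgrid[:384,:512]
    X=np.stack([(u-K[0,2])/K[0,0]*d,(v-K[1,2])/K[1,1]*d,d],-1)
    W=(X-c['t'])@c['R']
    W[d==0]=np.nan
    return p,W
E
python3 - <<'E'
from h import *
snap('wrist','wrist0'); print(optics.get_calibration('wrist'))
for n in ['scene','side']:
    p,W=cloud(n,n+'0')
    x,y,z=W[...,0],W[...,1],W[...,2]
    reg=(abs(x-620)<300)&(abs(y)<300)
    # plate surface
    m=(z>24)&(z<36)&(abs(x-600)<250)&(abs(y)<250)
    m=m.astype(np.uint8); m=cv2.morphologyEx(m,cv2.MORPH_OPEN,np.ones((2,2)))
    nn,l,s,c=cv2.connectedComponentsWithStats(m)
    k=1+np.argmax(s[1:,4]); q=W[l==k]
    print(n,'plate',s[k],q.min(0),q.max(0))
    (cx,cy),r=cv2.minEnclosingCircle(q[:,:2].astype(np.float32)); print(cx,cy,r)
    rr=np.hypot(x-cx,y-cy)
    m=((z>50)&(z<92)&(rr>112)&(rr<150)).astype(np.uint8)
    nn,l,s,c=cv2.connectedComponentsWithStats(m)
    for i in range(1,nn):
        if s[i,4]<3: continue
        a=W[l==i]; b=a.mean(0); print('peg',c[i],s[i,4],b,a[:,2].max(),np.hypot(b[0]-cx,b[1]-cy),np.degrees(np.arctan2(b[1]-cy,b[0]-cx)))
    m=((z>4)&(z<25)&(rr>142)&(rr<200)).astype(np.uint8)
    nn,l,s,c=cv2.connectedComponentsWithStats(m)
    for i in range(1,nn):
        if s[i,4]<6: continue
        a=W[l==i]; b=a.mean(0); print('low',c[i],s[i,4],b,p[l==i].mean(0),np.hypot(b[0]-cx,b[1]-cy),np.degrees(np.arctan2(b[1]-cy,b[0]-cx)))
E
```

```text
{'intrinsics': array([[296.69884999,   0.        , 250.72951235],
       [  0.        , 296.69884999, 191.46366708],
       [  0.        ,   0.        ,   1.        ]]), 'hand_eye': array([[ 5.01810776e-04, -9.62156728e-01, -2.72496199e-01,
         7.92639081e+01],
       [ 9.99998722e-01,  6.91567723e-05,  1.59734515e-03,
        -6.26115518e-01],
       [-1.51805142e-03, -2.72496652e-01,  9.62155533e-01,
        -1.65089123e+02],
       [ 0.00000000e+00,  0.00000000e+00,  0.00000000e+00,
         1.00000000e+00]])}
scene plate [ 197  179   89   64 2586] [nan nan nan] [nan nan nan]
593.3760375976562 9.537515640258789 146.1322784423828
peg [245.51351351 170.13513514] 37 [490.11607601 -68.44462997  70.09152995] 85.72911454996638 129.39797023475742 -142.939818790511
peg [207.57575758 180.27272727] 33 [ 605.56609697 -126.98536667   70.71443989] 86.1590595968304 137.06602402142252 -84.89761977711504
peg [277.56756757 186.40540541] 37 [484.10510162  60.64198937  69.60694944] 86.58757547704934 120.63086124358425 154.93517187597624
peg [197.8974359  208.87179487] 39 [714.37074182 -56.99550
[... 984 characters left out ...]
 37.592945432987236
peg [310.31818182 203.52272727] 44 [707.7037529  -62.18997635  71.44419685] 87.54062791972785 117.58383096195247 -27.40551011339241
peg [220.46511628 204.88372093] 43 [476.69043643  56.21385292  71.01018122] 86.78691771970979 142.00785716407594 153.08531665780055
peg [242.96296296 232.35185185] 54 [483.40265424 -73.23238928  70.75505403] 89.1807111499996 136.47592030357742 -151.4790621694545
peg [290.55319149 231.42553191] 47 [ 598.3713405  -132.67863006   72.16454349] 88.25529623081245 124.7088209593674 -92.27245512819513
low [215.27962085 229.57345972] 211 [442.52739195  26.21300895  13.3482359 ] [94.9478673  96.36492891 93.96208531] 164.40263934457244 167.9644887088652
```

View pics/wrist0.png

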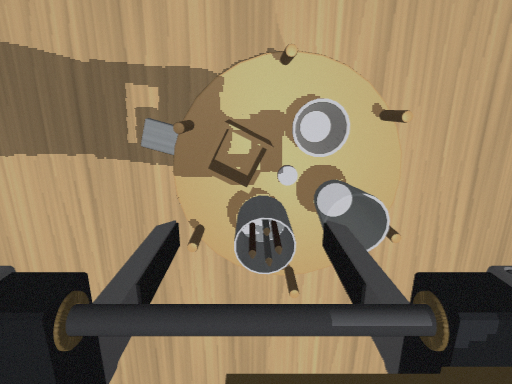

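The wrist view (right is world +x, up is +y) shows the hub at (288,175), tongue at (160,137), tin at (264,240) and clipbox at (240,155). I'll get exact angles from it.

```bash
cat >> h.py <<'E'
from scipy.spatial.transform import Rotation as Ro
def wcloud(f,pos,rot):
    z=np.load('pics/'+f+'.npz'); p,d=z['p'],z['d'].astype(float)
    c=optics.get_calibration('wrist'); K=c['intrinsics']; H=c['hand_eye']
    v,u=np.mgrid[:384,:512]
    X=np.stack([(u-K[0,2])/K[0,0]*d,(v-K[1,2])/K[1,1]*d,d],-1)
    T=X@H[:3,:3].T+H[:3,3]
    W=T@Ro.from_euler('xyz',rot).as_matrix().T+pos
    W[d==0]=np.nan
    return p,W
E
python3 - <<'E'
from h import *
s=manip.read_state(); print(s['clock'],s['eef_pos'])
p,W=wcloud('wrist0',s['eef_pos'],s['eef_rot'])
x,y,z=W[...,0],W[...,1],W[...,2]
C=np.array([596,0.])
rr=np.hypot(x-C[0],y-C[1])
# plate circle fit via edges
v,u=np.mgrid[:384,:512]
m=(z>25)&(z<35)&(rr<160)&(v<250)
q=W[m]; print('plate z',np.median(q[:,2]),cv2.minEnclosingCircle(q[:,:2].astype(np.float32)))
def comps(m,mn=5):
    nn,l,s,c=cv2.connectedComponentsWithStats(m.astype(np.uint8))
    for i in range(1,nn):
        if s[i,4]>=mn:
            a=W[l==i]; yield c[i],s[i,4],a
pk=[]
for c,n,a in comps((z>76)&(z<95)&(rr>112)&(rr<150)&(v<300)):
    b=a.mean(0); print('peg',c,n,b,np.degrees(np.arctan2(b[1],b[0]-596))); pk.append(b[:2])
pk=np.array(pk)
# circle fit
A=np.c_[2*pk,np.ones(len(pk))]; s_=np.linalg.lstsq(A,(pk**2).sum(1),rcond=None)[0]; print('pegfit',s_[:2],np.sqrt(s_[2]+s_[:2]@s_[:2]))
for c,n,a in comps((z>4)&(z<20)&(u<200)&(v<220)&(v>80),30):
    r=cv2.minAreaRect(a[:,:2].astype(np.float32)); print('tongue',c,n,a.mean(0),r,cv2.boxPoints(r).tolist())
for c,n,a in comps((z>100)&(z<115)&(rr<100)&(v>180)&(v<275)&(u<320),30):
    print('tin',c,n,a.mean(0),cv2.minEnclosingCircle(a[:,:2].astype(np.float32)))
for c,n,a in comps((z>33)&(z<130)&(rr<110)&(v<275),30):
    print('thing',c,n,a.mean(0),a[:,2].max(),cv2.minEnclosingCircle(a[:,:2].astype(np.float32)))
E
```

```text
0.15 [5.49801388e+02 2.39788910e-03 2.18998229e+02]
plate z 29.9727547671621 ((592.7342529296875, 0.6196521520614624), 139.69754028320312)
peg [290.55414013  50.80254777] 157 [586.37674626 129.7536723   84.11993558] 94.2416079067705
peg [404.57055215 115.96319018] 163 [700.673068    71.27092868  83.42374387] 34.25058845707668
peg [179.03875969 127.42635659] 129 [478.47573057  60.1702681   83.8207419 ] 152.88838708005474
peg [393.87301587 236.44444444] 126 [707.20200531 -57.35224974  83.28049312] -27.282345758933378
peg [192.40178571 245.34821429] 112 [484.74685269 -68.26100363  83.01698883] -148.4681911479028
peg [293.03703704 291.43518519] 108 [ 598.94404577 -127.17880104   82.92177539] -88.67390418091429
pegfit [592.81107384   1.31364919] 128.57977250018126
tongue [158.40913811 136.05088266] 963 [435.18135957  45.02505311  11.56615888] ((435.811767578125, 44.664756774902344), (35.92665481567383, 42.6937255859375), 74.56326293945312) [[410.45361328125, 33.03144073486328], [451.607177734375, 21.66747283935547], [461.169921875, 56.298072814941406], [420.016357421875, 67.66204071044922
[... 772 characters left out ...]
 ((622.9057006835938, 58.56724548339844), 30.533309936523438)
thing [237.39330952 155.86424164] 3079 [534.97442907  28.18938104  60.86059804] 92.1661156247795 ((535.4534301757812, 30.569307327270508), 37.907249450683594)
thing [286.98705502 175.27184466] 309 [593.12566462   0.86928975  35.9235753 ] 37.99790565046223 ((593.2432861328125, 0.5304250717163086), 12.234150886535645)
thing [352.56493506 211.38435374] 3234 [658.08595155 -27.77488022  83.65231958] 119.79903497268867 ((650.9463500976562, -29.264938354492188), 32.104549407958984)
thing [263.51718404 236.15659645] 3608 [563.72807621 -58.28506222  79.81449047] 120.45901465941087 ((563.250732421875, -57.13945388793945), 32.45804214477539)
```

Measurements:

| Item | Value | Check |
|---|---|---|
| Axis | (593, 1) | |
| Tongue | 164.5° | corner fit and centre vector agree |
| Tin | 242.8°, r = 65.3 | given 65 |
| Pegs | 32.7° + k·60°, r ≈ 129 | given 130 |

The carousel has to turn about -78° (clockwise). I'll push the peg at 212.7°, at about (484,-69), towards +y with the fingers closed, tips at z = 55. First I move to (480,-105) and go down outside the rim.

Emit:
jog_arm --deltas "-20 -14 0 0 0; -45 -30 0 0 0; -70 -47 0 0 0; -95 -63 0 0 0; -105 -70 0 0 0; -105 -70 30 0 0; -105 -70 70 0 0; -105 -70 110 0 0; -105 -70 140 0 0; -105 -70 150 0 0" --squeeze 10

```text
clock: 1.4
eef_pos: [479.5, -104.5, 68.0]
eef_rot: [-3.139, -0.001, 1.571]
wrist_force: [0.3, -0.4, 0.2]
finger_gap: 0.8
```

Emit:
jog_arm --deltas "8 0 0 0 0; 14 0 0 0 0; 20 0 0 0 0; 26 -2 0 0 0; 33 -6 0 0 0; 40 -9 0 0 0; 47 -13 0 0 0; 54 -15 0 0 0; 61 -17 0 0 0; 67 -18 0 0 0"

```text
clock: 2.65
eef_pos: [461.9, -37.5, 69.4]
eef_rot: [-3.141, 0.0, 1.571]
wrist_force: [-1.5, -0.5, 0.9]
finger_gap: 0.4
```

```bash
python3 - <<'E'
from h import *
snap('wrist','wrist1'); snap('scene','scene1'); print(manip.read_state()['eef_pos'])
cv2.imwrite('pics/m1.png',np.hstack([cv2.imread('pics/wrist1.png')[:,:400],cv2.imread('pics/scene1.png')[:,100:500]]))
E
```

```text
[461.96946474 -37.45120695  69.45437289]
```

View pics/m1.png

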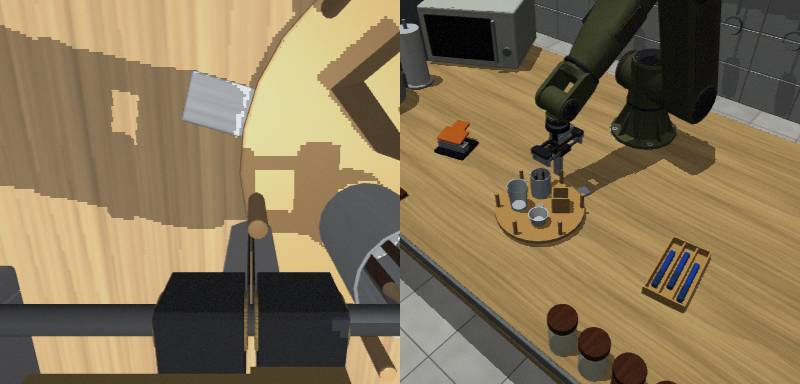

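The peg at (257,225) in the wrist view is sitting against the closed fingers and the plate is turning, so I keep going along the arc.

Emit:
jog_arm --deltas "7 -1 0 0 0; 14 -2 0 0 0; 21 -3 0 0 0; 28 -3 0 0 0; 35 -3 0 0 0; 42 -2 0 0 0; 49 -1 0 0 0; 56 1 0 0 0; 63 3 0 0 0; 70 5 0 0 0"

```text
clock: 4.0
eef_pos: [467.2, 32.5, 69.5]
eef_rot: [3.141, 0.0, 1.571]
wrist_force: [1.3, -0.6, -0.8]
finger_gap: 0.5
```

```bash
cat > meas.py <<'E'
from h import *
import sys
f=sys.argv[1]
s=manip.read_state(); print(s['clock'],s['eef_pos'],s['wrist_force'])
snap('scene','sc'+f); snap('side','si'+f)
for n,ff in (('scene','sc'+f),('side','si'+f)):
    p,W=cloud(n,ff); x,y,z=W[...,0],W[...,1],W[...,2]
    rr=np.hypot(x-593,y-1)
    m=((z>50)&(z<92)&(rr>112)&(rr<150)).astype(np.uint8)
    nn,l,st,c=cv2.connectedComponentsWithStats(m)
    for i in range(1,nn):
        if st[i,4]<10: continue
        b=W[l==i].mean(0); print(n,'peg',c[i].round(),st[i,4],b.round(1),'ang',np.degrees(np.arctan2(b[1]-1,b[0]-593)).round(1))
snap('wrist','wr'+f)
cv2.imwrite('pics/m%s.png'%f,np.hstack([cv2.imread('pics/wr%s.png'%f)[:,112:],cv2.imread('pics/sc%s.png'%f)[:,100:500]]))
E
python3 meas.py 2
```

```text
4.0 [467.21689678  32.46169504  69.46207474] [ 1.30572271 -0.57847586 -0.75576615]
scene peg [241. 169.] 27 [498.  -79.9  72.8] ang -139.6
scene peg [274. 182.] 84 [478.5  40.6  74.5] ang 160.9
scene peg [205. 183.] 37 [ 619.  -125.5   69.7] ang -78.4
scene peg [200. 212.] 39 [719.7 -44.2  70.5] ang -19.6
scene peg [276. 214.] 38 [580.  130.3  69.4] ang 95.8
scene peg [236. 229.] 45 [700.9  83.9  69.4] ang 37.5
side peg [282. 178.] 41 [695.1  75.6  71.6] ang 36.2
side peg [240. 181.] 14 [575.2 123.9  72.9] ang 98.2
side peg [310. 201.] 42 [712.3 -52.3  70.2] ang -24.1
side peg [222. 211.] 84 [465.9  25.1  76.7] ang 169.3
side peg [294. 230.] 50 [ 609.6 -131.6   70.9] ang -82.9
side peg [247. 234.] 45 [489.2 -83.   71.8] ang -141.0
```

View pics/m2.png

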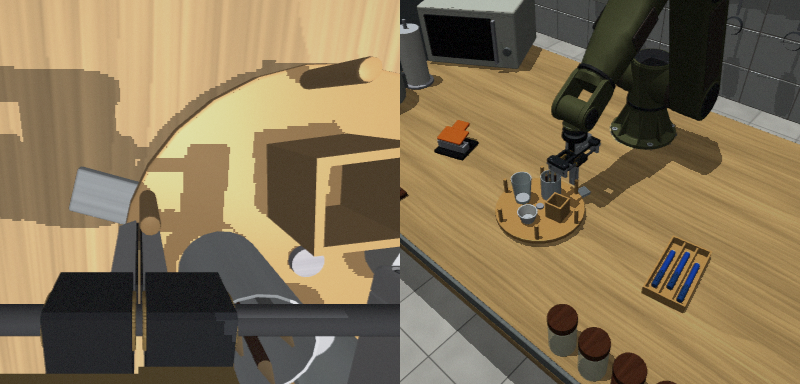

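The pegs now sit at about 39° mod 60, so the pushed peg is at about 159°, as predicted. It is slightly right of the finger centre. I push on to 134.5°, moving the finger 3 mm more in x, at a slower pace.

Emit:
jog_arm --deltas "5 4 0 0 0; 10 7 0 0 0; 15 10 0 0 0; 20 13 0 0 0; 25 17 0 0 0; 30 20 0 0 0; 35 24 0 0 0; 40 28 0 0 0; 44 31 0 0 0; 46 33 0 0 0"

```text
clock: 5.4
eef_pos: [500.2, 78.3, 69.4]
eef_rot: [3.142, -0.0, 1.571]
wrist_force: [-0.1, -0.6, 1.2]
finger_gap: 0.7
```

```bash
python3 meas.py 3
```

```text
5.4 [500.184638    78.25140955  69.44742082] [-0.14232621 -0.56493176  1.21104786]
scene peg [217. 173.] 15 [ 565.3 -125.2   73.8] ang -102.4
scene peg [280. 194.] 70 [508.4  91.   74.2] ang 133.2
scene peg [196. 200.] 39 [689.9 -90.2  70.1] ang -43.2
scene peg [263. 224.] 42 [635.  127.   69.7] ang 71.6
scene peg [218. 226.] 41 [725.   35.2  69.6] ang 14.5
side peg [256. 175.] 21 [627.6 120.6  78.3] ang 73.8
side peg [297. 185.] 39 [717.9  28.8  70.8] ang 12.6
side peg [224. 199.] 56 [494.8  72.3  74.8] ang 144.0
side peg [309. 214.] 45 [682.4 -96.3  70.6] ang -47.4
side peg [231. 225.] 47 [467.2 -34.8  72. ] ang -164.1
side peg [276. 236.] 48 [ 557.1 -127.9   70.2] ang -105.6
```

View pics/m3.png

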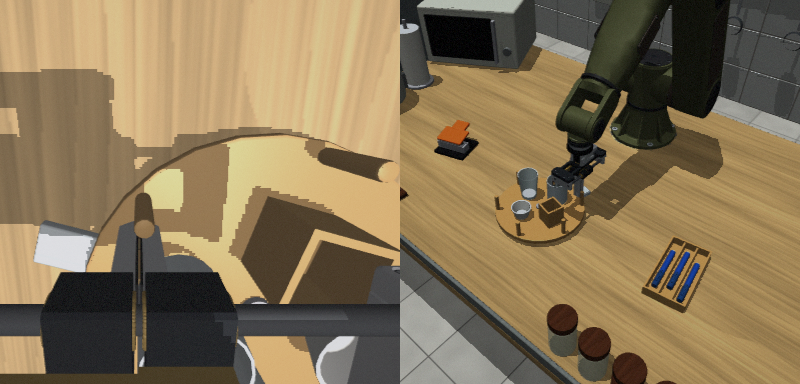

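The pegs are at about 14.8° mod 60, so the tin should be at about 165°. I back off from the peg outward, go up, and look.

Emit:
jog_arm --deltas "-4 -4 0 0 0; -8 -12 0 0 0; -8 -20 0 0 0; -8 -25 -10 0 0; -8 -25 -40 0 0; -8 -25 -80 0 0; -8 -25 -120 0 0; -8 -25 -150 0 0; -50 0 -150 0 0; -100 40 -150 0 0"

```text
clock: 6.8
eef_pos: [539.5, -21.3, 221.3]
eef_rot: [3.139, 0.0, 1.573]
wrist_force: [1.1, 0.3, -0.0]
finger_gap: 0.8
```

Emit:
jog_arm --deltas "-30 10 0 0 0; -30 10 0 0 0; -30 10 0 0 0; -30 10 0 0 0; -30 10 0 0 0; -30 10 0 0 0; -30 10 0 0 0; -30 10 0 0 0; -30 10 0 0 0; -30 10 0 0 0"

```text
clock: 8.05
eef_pos: [549.0, -50.8, 219.4]
eef_rot: [-3.142, 0.0, 1.571]
wrist_force: [0.5, -0.4, 0.0]
finger_gap: 0.6
```

```bash
python3 meas.py 4; python3 - <<'E'
from h import *
s=manip.read_state()
p,W=wcloud('wr4',s['eef_pos'],s['eef_rot']); x,y,z=W[...,0],W[...,1],W[...,2]
rr=np.hypot(x-593,y-1); v,u=np.mgrid[:384,:512]
def comps(m,mn):
    nn,l,st,c=cv2.connectedComponentsWithStats(m.astype(np.uint8))
    for i in range(1,nn):
        if st[i,4]>=mn: yield c[i].round(),st[i,4],W[l==i]
for nm,m in (('tongue',(z>4)&(z<20)&(rr>143)&(x<500)),('rim',(z>98)&(z<112)&(rr<105)),('thing',(z>40)&(z<125)&(rr<110)),('peg',(z>76)&(z<92)&(rr>115)&(rr<150)),('hub',(z>33)&(z<40)&(rr<20))):
    for c,n,a in comps(m,30):
        (cx,cy),r=cv2.minEnclosingCircle(a[:,:2].astype(np.float32))
        print(nm,c,n,a.mean(0).round(1),'circ',round(cx,1),round(cy,1),round(r,1),'ang',np.degrees(np.arctan2(cy-1,cx-593)).round(1), np.hypot(cy-1,cx-593).round(1), a[:,2].max().round())
E
```

```text
8.05 [549.02847602 -50.82747543 219.42409062] [ 0.52923118 -0.35586561  0.01260181]
scene peg [258. 170.] 19 [472.8 -30.   78.2] ang -165.5
scene peg [217. 172.] 10 [ 565.1 -124.7   81.5] ang -102.5
scene peg [281. 196.] 40 [508.7  95.8  69.6] ang 131.6
scene peg [196. 200.] 39 [689.5 -90.6  69.6] ang -43.5
scene peg [263. 223.] 40 [635.4 127.5  71.3] ang 71.5
scene peg [217. 226.] 42 [724.9  34.5  70.4] ang 14.3
side peg [297. 185.] 41 [717.8  28.7  69.8] ang 12.5
side peg [223. 195.] 43 [502.3  89.8  71.9] ang 135.6
side peg [309. 213.] 44 [682.3 -96.5  71.7] ang -47.5
side peg [231. 225.] 49 [467.2 -34.8  71.1] ang -164.1
side peg [277. 236.] 47 [ 556.6 -128.8   71.7] ang -105.7
tongue [156.  93.] 1084 [435.6  44.8  11.6] circ 436.3 44.3 26.8 ang 164.5 162.6 14.0
rim [228. 119.] 689 [527.8  18.1 106.1] circ 530.7 18.2 31.9 ang 164.5 64.6 110.0
rim [222. 106.] 31 [522.8  29.4 108.5] circ 521.3 29.5 3.8 ang 158.3 77.1 112.0
rim [248. 117.] 44 [546.1  19.9 107.1] circ 545.9 19.8 3.7 ang 158.2 50.7 112.0
rim [212. 128.] 55 [513.5  10.3 105. ] circ 512.8 10.0 3.7 ang 173.6 80.7 111.0
r
[... 615 characters left out ...]
57.9] circ 655.7 -17.0 30.7 ang -16.0 65.2 68.0
thing [232. 133.] 95 [531.3   5.2  96.1] circ 530.5 4.0 3.8 ang 177.3 62.6 119.0
thing [280. 204.] 2730 [579.1 -68.7  90. ] circ 575.3 -61.9 31.9 ang -105.7 65.4 120.0
peg [338.   1.] 39 [627.5 120.6  80.5] circ 627.7 122.0 4.8 ang 74.0 125.9 85.0
peg [201.  34.] 162 [503.1  93.   83.8] circ 502.6 93.6 6.0 ang 134.3 129.4 86.0
peg [424. 103.] 170 [717.2  32.5  83.4] circ 718.5 32.6 6.0 ang 14.2 129.4 87.0
peg [172. 167.] 121 [468.1 -30.5  83.5] circ 467.3 -31.0 6.1 ang -165.7 129.7 86.0
peg [373. 222.] 126 [682.2 -91.1  83.1] circ 683.1 -92.1 5.9 ang -45.9 129.6 86.0
hub [289. 132.] 345 [593.1   0.9  36. ] circ 593.1 0.8 11.9 ang -71.6 0.3 38.0
```

View pics/wr4.png

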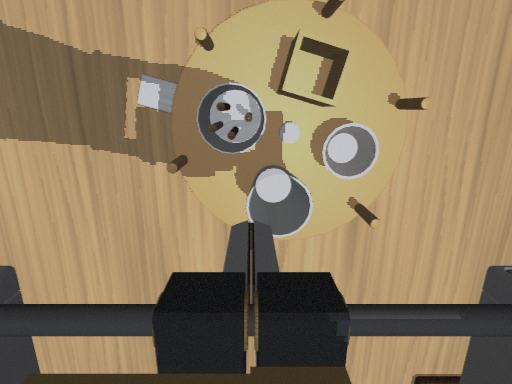

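View pics/sc4.png

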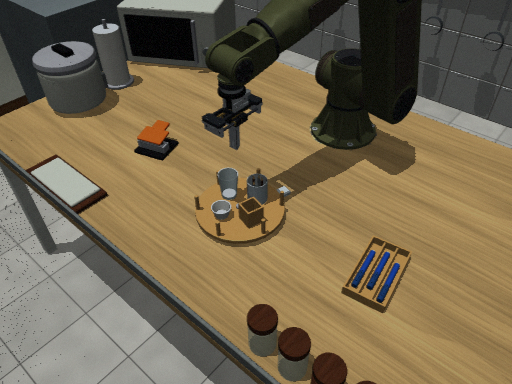

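In the wrist view the tin (232,118), the hub (289,132) and the tongue (156,93) line up, and both tin and tongue measure 164.5°. All four things are upright, the punch (157,140) and tray (377,272) have not moved in the scene view, and the gripper is clear. I'm handing in.

```bash
python3 -c "
from h import *
workorder.sign_off()"
```

```text
the job is handed in; nothing more can be done
```

The tin now stands at the front in line with the tongue, and I handed the job in at about 8 s of robot time; the hand-in reports no verdict. With the fingers closed, I pushed one rim peg clockwise for about 78°, then backed off outward and raised the arm clear.

**Alignment:** in the last wrist view the tin's centre and the tongue both measured 164.5° about the axis. The tin is therefore within about 1 mm of the tongue's centre line, give or take the 2 mm calibration. It sits 64.6 mm from the axis, against 65 mm nominal.

**Things on the carousel:** all four stood upright in their places, about 65 mm from the axis.

**Punch, tray and markers:** they look unmoved in the scene picture; I compared them by eye and did not measure them.

**Disagreement between cameras:** the scene and side cameras gave single peg angles a few degrees apart, because each sees only the near face of a peg. Their averages agreed with the wrist camera.

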